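# Register a wall tile in the marking board

## Task

A wall tile lies askew on the plywood marking board. Take the narrow offcut off the board and put it in the empty grey scrap tub, then push the tile home into the corner of the aluminium stops, its long edge flush against the long fence and its short edge flush against the short end stop, lying flat. Leave the other things on the counter where they are.

Things in the scene. Friction and masses are not known exactly. Their poses are not given: they have to be found in the camera images.
- jig: Plywood marking board fixed to the counter, 240 mm (its x) by 380 mm (its y), 18 mm thick; origin under its centre, z up. Its top is 18 mm above the counter. Two aluminium stops, 15 mm wide, rise 18 mm above the top (36 mm above the counter): the long fence runs along y on the far side with its inner face at x = +100 mm; the short end stop runs along x on the left with its inner face at y = +170 mm (it spans x = -60 to +100 mm). The board is open on its -x and -y sides.
- corner (a point): The inner corner of the board where the faces of the two stops meet, at the level of the board's top: (100, 170, 18) mm in the board's frame, same axes. The tile is home when it fills this corner: its centre then lies 50 mm (x) and 75 mm (y) from here, towards -x and -y.
- tile: White glazed ceramic tile, 100 mm (its x) by 150 mm (its y) by 9 mm thick, about 0.3 kg, loose, lying flat on the board (a stack of four spare tiles stands fixed on the counter behind the board and is not meant), up to 0.3 rad askew, clear of both stops; origin under its centre, z up. At home its x and y axes are parallel to the board's.
- offcut: Narrow strip of the same white tile, 80 mm (its x) by 40 mm (its y) by 9 mm thick, about 0.07 kg, loose, lying flat on the board between the tile and the end stop, with its long side roughly along the board's x; origin under its centre, z up.
- tub: Empty grey open scrap tub fixed to the counter, 180 mm (its x) by 130 mm (its y) outside, 70 mm high, walls 4 mm, floor about 4 mm; origin under its centre. It stands left or right of the board.
- basket: Turquoise basket full of toiletry bottles, 180 x 130 mm, bottles up to 125 mm high, fixed, on the other side of the board from the tub; origin under its centre. Bystander.
- pump: Soap pump bottle, 64 mm across, 160 mm tall, standing behind the board; origin under its centre. Bystander.
- tumbler: White ceramic tumbler, 72 mm across, 95 mm tall, standing behind the board; origin under its centre. Bystander.
- cream: Round cream jar, 68 mm across, 55 mm tall, standing behind the board; origin under its centre. Bystander.
- tape: Yellow tape-measure case, 75 x 35 x 65 mm, standing between robot and board, to the left (+y); origin under its centre. Bystander.
- trowel: Small spatula, 200 mm long, lying between robot and board, to the right (-y); origin near its middle, on the underside. Bystander.
Things that resemble listed ones, but are neither listed nor needed, are in the scene too. There is more than one size of the offcut; the job needs the largest.

How it is judged (in metres and radians):
At the end, for the whole second after the job is handed in: The tile lies flat on the board in the corner of the stops, its long edge against the long fence and its short edge against the end stop: centre within 2.5 mm of the home position in each direction, square to the board within 0.025 rad, at rest. The offcut rests inside the scrap tub (x of tile in the frame of corner between -0.0525 and -0.0475 m and y of tile in the frame of corner between -0.0775 and -0.0725 m and z of tile in the frame of corner between -0.003 and 0.003 m and angle between the y axis of tile and the y axis of jig, either way round below 0.025 rad and angle between tile's own z axis and vertical below 0.04 rad and linear speed of tile below 0.01 m/s and x of offcut in the frame of tub between -0.085 and 0.085 m and y of offcut in the frame of tub between -0.06 and 0.06 m and z of offcut in the frame of tub below 0.055 m and linear speed of offcut below 0.02 m/s); the robot touches nothing.
It fails at once if a bystander is moved more than 30 mm or knocked over (distance of any of pump, tumbler, cream, tape, trowel from where it was at the start of the episode above 0.03 m or angle between any of pump, tumbler, cream, tape's own z axis and vertical above 0.6 rad).
It also fails if it takes over 72 s, if anything falls off the work surface, if the arm or the gripper's body presses on something with over 40 N, if the wrist force passes 120 N, or if a joint passes its speed limit or range.

## Robot

A 6-joint arm with a two-finger parallel gripper is mounted at the origin on the work surface. World frame = base frame: x ahead of the robot, y to its left, z up, the work surface at z = 0. Lengths are in m, angles in degrees, forces in N, time in s.
With the tool pointing down it reaches from about 0.4 to 0.825 m from the base axis. Payload 7 kg.
Tool frame: the origin (TCP) lies between the finger pads; the fingertips stand 19 mm ahead of it and the grasp point (between the pads) is the TCP; x points along the fingers, y is the direction in which the jaws open and shut, and the axes are right-handed (so a half turn about x gives the same grasp; the last joint's range is limited). The gripper opens to 88 mm and grips with 3 to 60 N. Pads are 19 mm wide; open, the fingers measure 130 mm over their backs; the gripper's body (78 mm by 193 mm) begins 47 mm behind the grasp point.
Start: joints at [93.341, 20.546, 0.682, 0, -70.136, -16.507], TCP at [0.154, 0.657, 0.246] pointing down, gripper open.
Joint ranges: [-176.03, 176.03], [-82.01, 121.73], [-58.28, 71.71], [-173.87, 95.51], [-174.79, -0.11], [-173.66, 173.66]. Speed limits (degrees/s): [136.94, 136.94, 172.46, 180, 180, 180].

## Interface

Orientations are given as [roll, pitch, yaw] about the fixed x, y, z axes, in that order (R = Rz(yaw) Ry(pitch) Rx(roll)).
In Python, from plant import * gives the robot as it stands.
- The arm moves only by the tool step_arm, never from a script. Its argument "steps" is a list of rows, each a list of 2 entries, a list of its own where there are three numbers: the shift along the tool's x, y, z in units of 0.02 m (1.0 is 0.02 m), then the turn about the tool's x in units of 6 degrees (1.0 is 6 degrees). A call has 1 to 20 rows; each row shifts and turns the commanded pose from where the row before left it, along the tool's axes as they then stand; what a row does not reach is not made up. A row lasts 1/12 s, in which the tool goes at most 41.7 mm and 7.16 degrees, less where a joint would pass 70% of its speed; a pose out of reach is approached as far as the arm can. A call with a number of a shift or a turn outside -1 to 1 is refused whole. A call with a gripper value outside its range is refused whole. "fingers" is the closure, from 0 (fully open) to 1 (shut), set as the call begins (left out, the last holds). The fingers move at their own pace and stop on an object; "grip_force" is the grip in N (left out, the last holds). Time passes only in rows, so rows that do not move let the fingers close. It gives the time, the measured TCP pose, the force and the opening at its end, in the units of the state.
- get_state(): the state, without advancing time (a new reading comes with each control period).
- capture(name): name is "scene" or "top" or "wrist"; returns the picture (384x512x3 uint8, blue, green, red); there is no depth.
- camera_model(name): a dict with "intrinsics" (3x3 intrinsics, pixels), "dist_coeffs" ([k1, k2, p1, p2, k3] as OpenCV has them; the pictures are not rectified), "rvec" (rotation vector, rad) and "tvec" (3), from world to camera coordinates, as OpenCV has them. Camera axes: x right, y down, z forward; pixel columns grow to the right and rows downward; lengths in m; the calibration is good to about 2 mm. A picture is of the moment at which its call begins: read the wrist's pose just before it. camera_model takes no time and is no camera call; for the wrist camera it gives the pose at the moment of the call.
- close_job(): hands the job in, once; it reports no verdict.
The state is a dict: "time_s": time; "joints": joint angles; "qd": joint speeds; "joint_torque": joint torques, N m; "tcp_pos": TCP position; "eef_rot": TCP orientation; "contact_force": force on the tool from outside, world axes, zero at the start; "moment": the same for the moment, N m; "gripper_width": finger opening in m.
Only numpy, scipy, OpenCV 4.12 (cv2) and the standard library are available. Lean on these libraries where they do the work, as an engineer would, in place of code of your own. Each camera call takes 0.05 s, during which the arm holds its last target.

## Working session

There is one attempt and no reset: what is moved stays moved. The work goes in short steps, Python scripts to look and compute and a tool call to move; the robot and the scene stay as the last step left them, time stands still between calls to the robot, and variables do not carry over. Pictures are saved under pics/ and viewed, and the job is handed in when it is done.

Besides the shell and the picture viewer there is one more tool, called after "Call:" as name(argument=value, ...) on one line, values as JSON. step_arm: Moves the arm, as the interface text tells. Its arguments: {"type":"object","properties":{"steps":{"type":"array","items":{"type":"array"}},"fingers":{"type":"number"},"grip_force":{"type":"number"}},"required":["steps"]}

```bash
ls; mkdir -p pics; python3 - <<'E'
from plant import *
import cv2
s=get_state(); print(s)
for n in ("scene","top","wrist"):
    im=capture(n); cv2.imwrite(f"pics/{n}0.png",im); m=camera_model(n); print(n,m)
E
```

```text
pics
{'time_s': 0.0, 'joints': array([ 9.33402915e+01,  2.05911107e+01,  6.34889345e-01, -2.07132351e-02,
       -7.01359035e+01, -1.65066456e+01]), 'qd': array([-0.10108057,  0.04480882, -0.04452866, -0.0318755 , -0.01667245,
        0.07209636]), 'joint_torque': array([ 6.34057469e-04, -5.82718027e+01,  2.93066901e+01,  6.99789271e+00,
        7.08003514e-03, -1.44859014e-04]), 'tcp_pos': array([0.15366915, 0.6568117 , 0.24463293]), 'eef_rot': array([ 94.57360622,  89.90583914, -98.59980173]), 'contact_force': array([ 0.84666517,  0.05736214, -0.22326788]), 'moment': array([-0.00224095, -0.02851789,  0.01731656]), 'gripper_width': 0.08737218352079211}
scene {'intrinsics': array([[347.201483  ,   0.        , 260.83597285],
       [  0.        , 347.201483  , 193.43321021],
       [  0.        ,   0.        ,   1.        ]]), 'dist_coeffs': array([0.03151307, 0.        , 0.        , 0.        , 0.        ]), 'rvec': array([ 0.87982311,  2.58210469, -1.03483734]), 'tvec': array([ 0.43990128, -0.19617157,  1.18954972])}
top {'intrinsics': array([[430.7211131 ,   0.        , 254.89566873],
       [  0.        , 430.7211131 , 195.37971142],
       [  0.        ,   0.        ,   1.        ]]), 'dist_coeffs': array([-0.10917305,  0.        ,  0.        ,  0.        ,  0.        ]), 'rvec': array([ 2.18815853, -2.16006219,  0.09514804]), 'tvec': array([-0.0070843 ,  0.53202074,  1.16072611])}
wrist {'intrinsics': array([[310.85009722,   0.        , 254.47654485],
       [  0.        , 310.85009722, 191.50984688],
       [  0.        ,   0.        ,   1.        ]]), 'dist_coeffs': array([0.01623642, 0.        , 0.        , 0.        , 0.        ]), 'rvec': array([-1.82312509,  2.29888701,  0.34544885]), 'tvec': array([ 0.67543988, -0.03699302,  0.39257141])}
```

View pics/scene0.png

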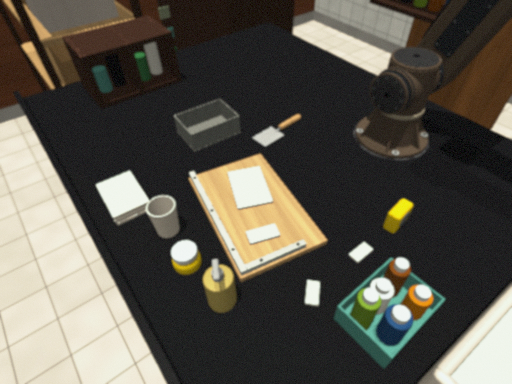

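View pics/top0.png

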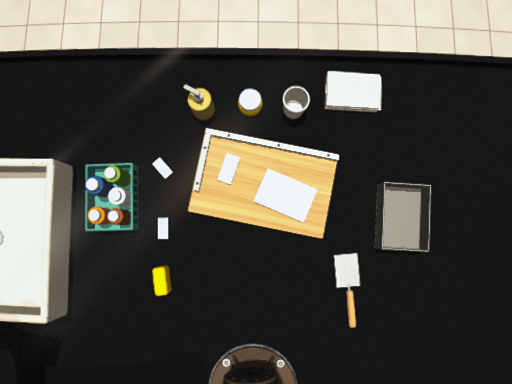

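View pics/wrist0.png

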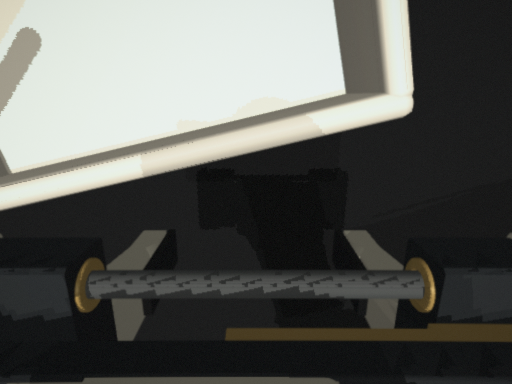

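```bash
cat > h.py <<'E'
from plant import *
import cv2, numpy as np
from scipy.spatial.transform import Rotation as Ro
def ray(m,px,z):
    px=np.atleast_2d(np.asarray(px,float))
    u=cv2.undistortPoints(px.reshape(-1,1,2),m["intrinsics"],m["dist_coeffs"]).reshape(-1,2)
    R=cv2.Rodrigues(m["rvec"])[0]; c=-R.T@m["tvec"]
    d=np.c_[u,np.ones(len(u))]@R
    z=np.broadcast_to(z,len(u))
    return c+d*((z-c[2])/d[:,2])[:,None]
def proj(m,P): return cv2.projectPoints(np.atleast_2d(np.asarray(P,float)),m["rvec"],m["tvec"],m["intrinsics"],m["dist_coeffs"])[0].reshape(-1,2)
def tool(): 
    s=get_state(); return s,Ro.from_euler('xyz',s['eef_rot'],degrees=True).as_matrix()
E
python3 - <<'E'
from h import *
im=cv2.imread("pics/top0.png"); m=camera_model("top")
hsv=cv2.cvtColor(im,cv2.COLOR_BGR2HSV)
w=((hsv[...,1]<60)&(hsv[...,2]>150)).astype(np.uint8)
cs,_=cv2.findContours(w,0,1)
for c in cs:
    a=cv2.contourArea(c)
    if 60<a<4000:
        r=cv2.minAreaRect(c); b=cv2.boxPoints(r); print(np.round(r[0]),np.round(r[1],1),a, np.round(ray(m,b,0.027)[:,:2],4).tolist())
wood=cv2.inRange(hsv,(8,60,100),(25,255,255))
cs,_=cv2.findContours(wood,0,1); c=max(cs,key=cv2.contourArea)
r=cv2.minAreaRect(c);print('wood',r,np.round(ray(m,cv2.boxPoints(r),0.018)[:,:2],4).tolist())
cv2.imwrite("pics/topcrop.png",cv2.resize(im[115:250,140:360],None,fx=3.6,fy=3.6,interpolation=cv2.INTER_CUBIC))
cv2.imwrite("pics/tub.png",cv2.resize(im[160:270,350:460],None,fx=4,fy=4,interpolation=cv2.INTER_CUBIC))
E
```

```text
[347. 272.] [36.6 23.6] 710.5 [[0.3733, -0.2173], [0.3782, -0.2822], [0.279, -0.2893], [0.2745, -0.2246]]
[162. 228.] [20.  9.] 180.0 [[0.466, 0.2652], [0.4664, 0.2402], [0.4117, 0.2387], [0.4112, 0.2636]]
[112. 216.] [9. 9.] 72.5 [[0.4831, 0.4065], [0.4835, 0.3809], [0.4586, 0.3799], [0.4582, 0.4055]]
[ 94. 215.] [10. 10.] 82.5 [[0.485, 0.4611], [0.4855, 0.4323], [0.4577, 0.4311], [0.4572, 0.4598]]
[116. 196.] [17. 17.] 226.5 [[0.55, 0.4094], [0.5505, 0.3609], [0.5032, 0.359], [0.5025, 0.4073]]
[401. 216.] [36.2 62.1] 1922.5 [[0.3967, -0.3496], [0.5681, -0.3582], [0.5657, -0.4616], [0.3932, -0.4517]]
[ 92. 184.] [11. 11.] 98.0 [[0.5747, 0.4741], [0.575, 0.4422], [0.544, 0.4407], [0.5436, 0.4725]]
[285. 195.] [55.  36.4] 1920.0 [[0.5169, 0.0053], [0.6099, -0.033], [0.5516, -0.1729], [0.4592, -0.1336]]
[110. 173.] [9.9 9.9] 77.0 [[0.5906, 0.4271], [0.6106, 0.4079], [0.591, 0.3869], [0.5711, 0.4061]]
[162. 168.] [20.2 10.3] 185.0 [[0.6173, 0.289], [0.6368, 0.268], [0.5948, 0.2289], [0.5755, 0.2498]]
[228. 168.] [14.9 28.9] 393.0 [[0.575, 0.1066], [0.6513, 0.0814], [0.6376, 0.0421], [0.5616, 0.0676]]
[266. 172.] [136.9  63.1] 913.5 [[0.5465, 0.1723], [0.7209, 0.1425], [0.6498, -0.2325], [0.4773, -0.1973]]
[250.  99.] [20. 21.] 338.0 [[0.833, 0.0486], [0.8337, -0.0107], [0.7754, -0.0114], [0.7747, 0.0476]]
[296.  99.] [26.2 25.5] 525.5 [[0.8066, -0.0603], [0.8604, -0.1111], [0.8069, -0.1634], [0.7538, -0.1125]]
[353.  90.] [56.3 35.2] 1794.0 [[0.79, -0.1912], [0.8939, -0.2004], [0.885, -0.3625], [0.7806, -0.3512]]
wood ((262.6460876464844, 185.85504150390625), (138.30995178222656, 79.38622283935547), 11.523721694946289) [[0.487, 0.187], [0.7065, 0.1486], [0.6328, -0.2323], [0.4158, -0.1875]]
```

View pics/topcrop.png

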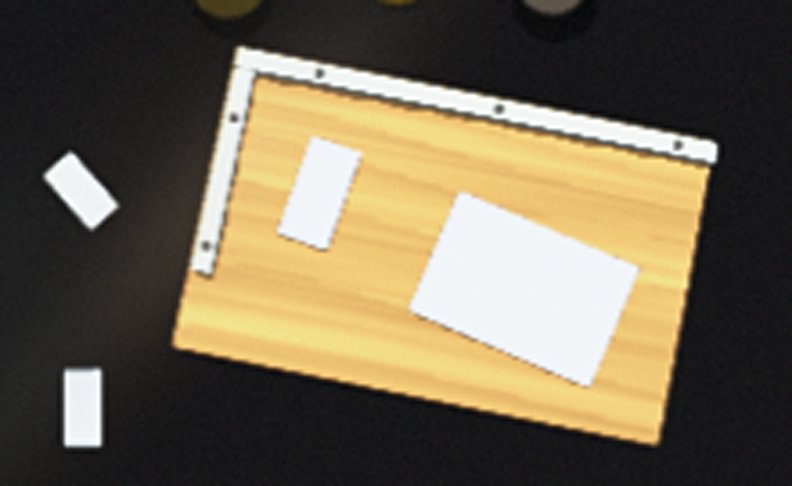

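View pics/tub.png

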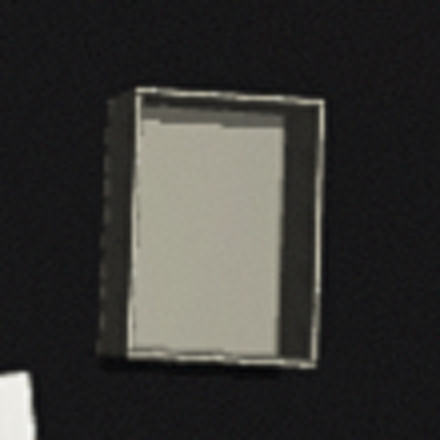

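```bash
cat >> h.py <<'E'
def rigid(A,B):
    A=np.array(A);B=np.array(B);a=A.mean(0);b=B.mean(0);p=A-a;q=B-b
    th=np.arctan2((p[:,0]*q[:,1]-p[:,1]*q[:,0]).sum(),(p*q).sum());c,s=np.cos(th),np.sin(th);R=np.array([[c,-s],[s,c]])
    t=b-R@a; return R,t,th,np.linalg.norm(A@R.T+t-B,axis=1)
E
python3 - <<'E'
from h import *
m=camera_model("top")
cr=lambda p:np.array(p,float)/3.6+[140,115]-.36
img=[(174,347),(660,443),(718,143),(237,46),(718,163),(255,75)]
loc=[(-.12,.19),(-.12,-.19),(.115,-.19),(.115,.19),(.1,-.19),(.1,.17)]
z=[.018,.018,.036,.036,.036,.036]
W=ray(m,[cr(p) for p in img],z)[:,:2]
R,t,th,e=rigid(loc,W); print('board',t,np.degrees(th),e)
P=lambda W:(np.array(W)-t)@R
off=ray(m,[cr(p) for p in [(312,136),(361,153),(327,250),(278,234)]],.027)[:,:2]
tile=ray(m,[cr(p) for p in [(460,192),(638,267),(591,386),(410,310)]],.027)[:,:2]
for n,o in(('off',off),('tile',tile)):
    print(n,'world',o.mean(0),'board',np.round(P(o),4).tolist(),P(o.mean(0)), [np.linalg.norm(o[i]-o[i-1]) for i in range(4)])
    d=o[0]-o[3]+o[1]-o[2]; print('dir x world deg',np.degrees(np.arctan2(d[1],d[0])))
tb=ray(m,np.array([(135,88),(324,100),(316,366),(127,357)])/4+[350,160],.07)[:,:2];print('tub',tb.mean(0),tb)
np.savez('board.npz',R=R,t=t,th=th)
s=proj(camera_model("scene"),[[*(R@[.1,.17]+t),.036],[*(R@[-.12,-.19]+t),.018],[*off.mean(0),.027]]);print(s)
E
```

```text
board [ 0.5693092  -0.02467943] -10.559054047095826 [0.00065597 0.00177187 0.00147577 0.00217254 0.00135983 0.00304016]
off world [0.60601364 0.07393999] board [[0.0604, 0.1184], [0.0547, 0.0787], [-0.0239, 0.0892], [-0.0192, 0.1285]] [0.01801101 0.10367551] [np.float64(0.08023427958536491), np.float64(0.04009286951138914), np.float64(0.07937308612704522), np.float64(0.03958969505254144)]
dir x world deg -17.986970358636064
tile world [ 0.53454061 -0.08395179] board [[0.0399, -0.0018], [0.0099, -0.1465], [-0.0864, -0.1281], [-0.0566, 0.0179]] [-0.02331825 -0.06463997] [np.float64(0.09849275797255139), np.float64(0.14778708056277448), np.float64(0.0980380479377666), np.float64(0.1491012574110372)]
dir x world deg -21.763126762940868
tub [ 0.47587208 -0.40581445] [[ 0.56828622 -0.34467271]
 [ 0.56213012 -0.475108  ]
 [ 0.3837476  -0.46614555]
 [ 0.38932439 -0.33733154]]
[[243.13379494 263.56694879]
 [258.81394171 152.74913326]
 [261.73302593 232.52402134]]
```

```bash
cat >> h.py <<'E'
def togo(target,ydeg=None):
    s,R=tool(); 
    yd=np.degrees(np.arctan2(R[1,1],R[0,1])); print('t',round(s['time_s'],2),'pos',np.round(s['tcp_pos'],4),'ydir',round(yd,2),'tilt x',np.round(R[:,0],3),'j',np.round(s['joints'],1),'F',np.round(s['contact_force'],1),'w',round(s['gripper_width'],4))
    if ydeg is not None:
        a=(ydeg-yd+90)%180-90; print('turn world z',round(a,2),'=> tool-x units',round(-a/6,3))
    if target is not None:
        print('shift now, units',np.round(R.T@(np.array(target)-s['tcp_pos'])/.02,3))
        if ydeg is not None:
            R2=Ro.from_euler('z',a,degrees=True).as_matrix()@R
            print('shift after turn, units',np.round(R2.T@(np.array(target)-s['tcp_pos'])/.02,3))
E
python3 - <<'E'
from h import *
togo([.606,.074,.16],72.0)
E
```

```text
t 0.15 pos [0.1537 0.6569 0.2449] ydir -103.17 tilt x [-0.    -0.001 -1.   ] j [ 93.3  20.6   0.6  -0.  -70.1 -16.5] F [ 0.6 -1.1 -0.1] w 0.0876
turn world z -4.83 => tool-x units 0.805
shift now, units [  4.274  23.222 -28.663]
shift after turn, units [  4.271  20.727 -30.516]
```

Call:
step_arm(steps=[[[0,0.6,-1],0.8],[[0,0.68,-1],0],[[0,0.68,-1],0],[[0,0.68,-1],0],[[0,0.68,-1],0],[[0,0.68,-1],0],[[0,0.68,-1],0],[[0,0.68,-1],0],[[0,0.68,-1],0],[[0,0.68,-1],0],[[0,0.68,-1],0],[[0,0.68,-1],0],[[0,0.68,-1],0],[[0,0.68,-1],0],[[0,0.68,-1],0],[[0,0.68,-1],0],[[0,0.68,-1],0],[[0,0.68,-1],0],[[0,0.68,-1],0],[[0,0.68,-1],0]], fingers=0.32, grip_force=20)

```text
time_s: 1.82
tcp_pos: [0.4527, 0.2768, 0.2455]
eef_rot: [35.8, 90.0, -162.2]
contact_force: [0.5, 0.6, -0.1]
gripper_width: 0.0595
```

Call:
step_arm(steps=[[[0.2,0.68,-1],0],[[0.2,0.68,-1],0],[[0.3,0.68,-1],0],[[0.3,0.68,-1],0],[[0.3,0.68,-1],0],[[0.3,0.68,-1],0],[[0.3,0.68,-1],0],[[0.3,0.68,-1],0],[[0.3,0.6,-1],0],[[0.3,0.6,-0.8],0],[[0,0,0],0],[[0,0,0],0]])

```text
time_s: 2.82
tcp_pos: [0.5977, 0.0901, 0.1886]
eef_rot: [41.0, 89.9, -157.0]
contact_force: [0.6, 0.5, 0.9]
gripper_width: 0.0598
```

```bash
python3 - <<'E'
from h import *
togo([.606,.074,.16],72.0)
m=camera_model("wrist");im=capture("wrist");cv2.imwrite("pics/wrist1.png",im)
print(proj(m,[.606,.074,.027]))
E
```

```text
t 2.82 pos [0.5977 0.0901 0.1886] ydir -108.09 tilt x [-0.002 -0.001 -1.   ] j [ 27.1  16.4 -13.   -0.  -60.6  44.8] F [0.6 0.5 0.9] w 0.0598
turn world z 0.09 => tool-x units -0.014
shift now, units [ 1.428  0.635 -0.647]
shift after turn, units [ 1.428  0.636 -0.646]
[[268.32143014 166.37738775]]
```

View pics/wrist1.png

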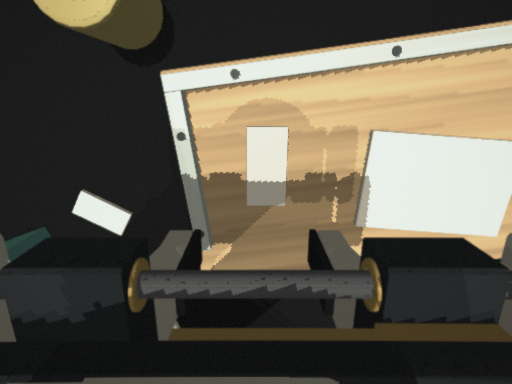

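Call:
step_arm(steps=[[[0.5,0.32,-0.32],0],[[0.9,0.32,-0.32],0],[[1,0,0],0],[[1,0,0],0],[[1,0,0],0],[[1,0,0],0],[[0.6,0,0],0],[[0.4,0,0],0],[[0.3,0,0],0],[[0,0,0],0],[[0,0,0],0]])

```text
time_s: 3.78
tcp_pos: [0.6062, 0.0753, 0.0559]
eef_rot: [-159.4, 90.0, 2.6]
contact_force: [0.3, 0.9, 0.9]
gripper_width: 0.0599
```

```bash
python3 - <<'E'
from h import *
togo([.606,.074,.04],72.0)
m=camera_model("wrist");im=capture("wrist");cv2.imwrite("pics/wrist2.png",im)
E
```

```text
t 3.78 pos [0.6062 0.0753 0.0559] ydir -107.93 tilt x [ 0.  0. -1.] j [ 25.4  24.9 -20.4   0.  -44.7  46.7] F [0.3 0.9 0.9] w 0.0599
turn world z -0.07 => tool-x units 0.011
shift now, units [ 0.797  0.067 -0.01 ]
shift after turn, units [ 0.797  0.067 -0.011]
```

View pics/wrist2.png

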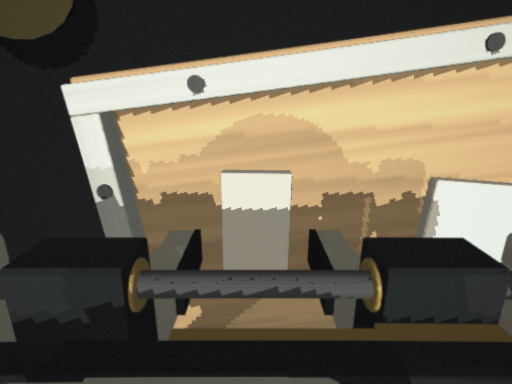

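Call:
step_arm(steps=[[[0.3,0.05,0],0],[[0.3,0,0],0],[[0.13,0,0],0],[[0,0,0],0],[[0,0,0],0]])

```text
time_s: 4.25
tcp_pos: [0.6055, 0.074, 0.0407]
eef_rot: [47.5, 90.0, -150.4]
contact_force: [0.4, 0.1, -0.5]
gripper_width: 0.0597
```

Call:
step_arm(steps=[[[0,0,0],0],[[0,0,0],0],[[0,0,0],0],[[0,0,0],0],[[0,0,0],0],[[0,0,0],0]], fingers=1, grip_force=25)

```text
time_s: 4.75
tcp_pos: [0.6058, 0.0742, 0.0411]
eef_rot: [-143.3, 90.0, 18.7]
contact_force: [-1.2, -0.1, 1.3]
gripper_width: 0.0395
```

Call:
step_arm(steps=[[[-0.4,0,0],0],[[-1,0,0],0],[[-1,0,0],0],[[-1,0,0],0],[[-1,0,0],0],[[-1,0,0],0],[[-1,0,0],0],[[0,0,0],0]])

```text
time_s: 5.42
tcp_pos: [0.6078, 0.0746, 0.1741]
eef_rot: [-147.3, 89.6, 14.8]
contact_force: [0.9, 0.3, 0.6]
gripper_width: 0.0392
```

```bash
python3 - <<'E'
from h import *
togo([.476,-.406,.175],88)
m=camera_model("wrist");im=capture("wrist");cv2.imwrite("pics/wrist3.png",im)
E
```

```text
t 5.42 pos [0.6078 0.0746 0.1741] ydir -107.92 tilt x [ 0.007  0.002 -1.   ] j [ 25.3  17.6 -13.5   0.1 -58.5  46.7] F [0.9 0.3 0.6] w 0.0392
turn world z 15.92 => tool-x units -2.653
shift now, units [-0.132 24.892 -1.126]
shift after turn, units [-0.17  24.246  5.745]
```

View pics/wrist3.png

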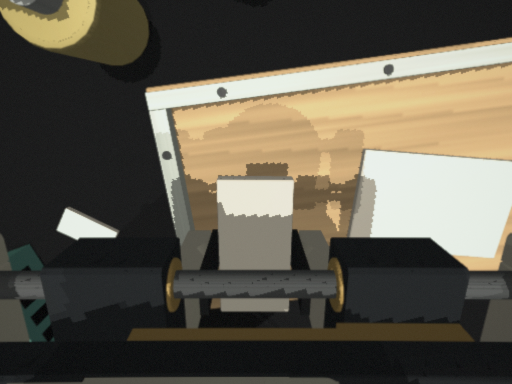

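Call:
step_arm(steps=[[[0,0,0],-0.9],[[0,0,0],-0.9],[[0,0,0],-0.85],[[0,0.5,0.12],0],[[0,1,0.24],0],[[0,1,0.24],0],[[0,1,0.24],0],[[0,1,0.24],0],[[0,1,0.24],0],[[0,1,0.24],0],[[0,1,0.24],0],[[0,1,0.24],0],[[0,1,0.24],0],[[0,1,0.24],0],[[0,1,0.24],0],[[0,1,0.24],0],[[0,1,0.24],0],[[0,1,0.24],0],[[0,1,0.24],0]])

```text
time_s: 7.05
tcp_pos: [0.5188, -0.2342, 0.1684]
eef_rot: [-13.5, 89.9, 164.3]
contact_force: [-0.4, -0.6, -1.1]
gripper_width: 0.0393
```

Call:
step_arm(steps=[[[0,1,0.24],0],[[0,1,0.24],0],[[0,1,0.24],0],[[0,1,0.24],0],[[0,1,0.24],0],[[0,1,0.24],0],[[0,1,0.24],0],[[0,0.8,0.2],0],[[0,0.6,0.1],0],[[0,0,0],0],[[0,0,0],0],[[0,0,0],0]])

```text
time_s: 8.05
tcp_pos: [0.4743, -0.3991, 0.1686]
eef_rot: [-41.6, 90.0, 136.3]
contact_force: [0.3, -0.3, -1.1]
gripper_width: 0.0397
```

```bash
python3 - <<'E'
from h import *
togo([.476,-.406,.062],88)
m=camera_model("wrist");im=capture("wrist");cv2.imwrite("pics/wrist4.png",im)
im=capture("top");cv2.imwrite("pics/top4.png",im)
E
```

```text
t 8.05 pos [ 0.4743 -0.3991  0.1686] ydir -92.12 tilt x [-0.  0. -1.] j [-22.1  18.8 -12.5  -0.  -58.8 109.9] F [ 0.3 -0.3 -1.1] w 0.0397
turn world z 0.12 => tool-x units -0.021
shift now, units [ 5.332  0.344 -0.102]
shift after turn, units [ 5.332  0.344 -0.101]
```

View pics/wrist4.png

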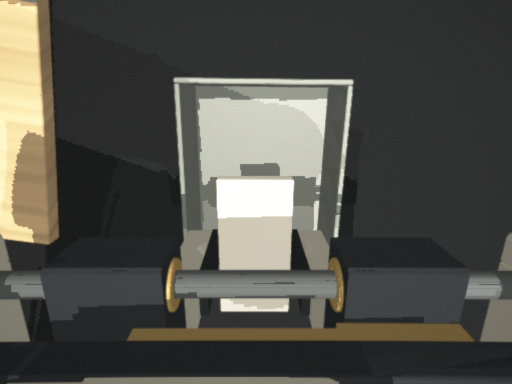

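Call:
step_arm(steps=[[[0.6,0.3,-0.1],0],[[1,0,0],0],[[1,0,0],0],[[1,0,0],0],[[0.8,0,0],0],[[0.6,0,0],0],[[0.3,0,0],0],[[0,0,0],0],[[0,0,0],0]])

```text
time_s: 8.9
tcp_pos: [0.4766, -0.4057, 0.0631]
eef_rot: [79.0, 90.0, -103.0]
contact_force: [0.6, -0.6, -0.3]
gripper_width: 0.0393
```

Call:
step_arm(steps=[[[0,0,0],0],[[0,0,0],0],[[0,0,0],0],[[0,0,0],0],[[0,0,0],0]], fingers=0.42)

```text
time_s: 9.32
tcp_pos: [0.4765, -0.4056, 0.0635]
eef_rot: [157.9, 89.9, -24.2]
contact_force: [0.9, 0.0, -1.0]
gripper_width: 0.0506
```

Call:
step_arm(steps=[[[-0.5,0,0],0],[[-1,0,0],0],[[-1,0,0],0],[[-1,0,0],0],[[-1,0,0],0],[[-1,0,0],0],[[0,0,0],0],[[0,0,0],0]])

```text
time_s: 9.98
tcp_pos: [0.477, -0.4059, 0.1752]
eef_rot: [157.0, 89.8, -25.0]
contact_force: [0.6, 0.3, 0.0]
gripper_width: 0.0509
```

```bash
python3 - <<'E'
from h import *
togo(None)
im=capture("wrist");cv2.imwrite("pics/wrist5.png",im)
im=capture("top");cv2.imwrite("pics/top5.png",im)
E
```

```text
t 9.98 pos [ 0.477  -0.4059  0.1752] ydir -92.06 tilt x [ 0.003 -0.001 -1.   ] j [-22.6  18.9 -11.4   0.  -59.5 110.5] F [0.6 0.3 0. ] w 0.0509
```

View pics/wrist5.png

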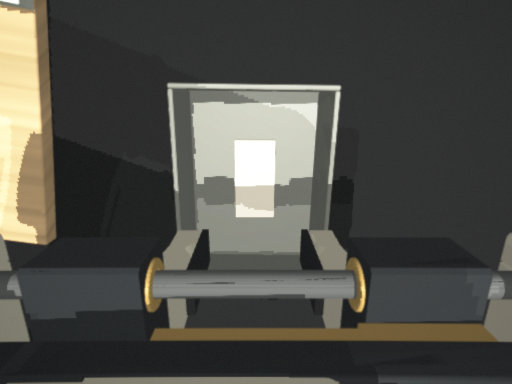

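View pics/top5.png

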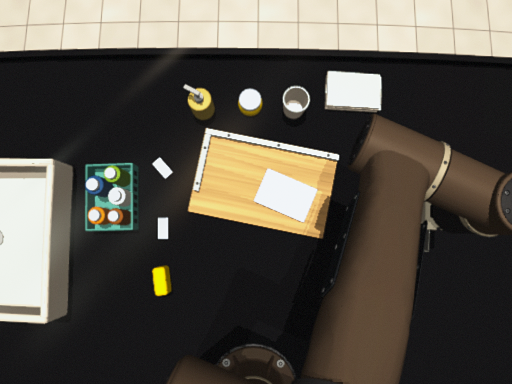

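```bash
cat >> h.py <<'E'
_b=np.load('board.npz')
def b2w(x,y,z): return np.array([*(_b['R']@[x,y]+_b['t']),z])
def w2b(p): return (np.asarray(p)[...,:2]-_b['t'])@_b['R']
def togob(x,y,z,ydeg):
    s,R=tool(); yd=np.degrees(np.arctan2(R[1,1],R[0,1])); a=(ydeg-yd+180)%360-180
    tg=b2w(x,y,z); R2=Ro.from_euler('z',a,degrees=True).as_matrix()@R
    print('t',round(s['time_s'],2),'board',np.round(w2b(s['tcp_pos'])*1e3,1),'z',round(s['tcp_pos'][2],4),'F',np.round(s['contact_force'],1),'j',np.round(s['joints'],0),'turn units',round(-a/6,3),'shift after turn',np.round(R2.T@(tg-s['tcp_pos'])/.02,3),'toolyz in board',np.round(_b['R'].T@R2[:2,1:],2).tolist())
E
python3 - <<'E'
from h import *
togob(-.03,-.165,.16,169.44)
E
```

```text
t 10.08 board [ -22.  -391.3] z 0.173 F [-1.   0.  -1.2] j [-23.  19. -12.  -0. -59. 110.] turn units 16.413 shift after turn [ 0.649  0.399 11.315] toolyz in board [[-1.0, 0.0], [0.0, 1.0]]
```

Call:
step_arm(steps=[[[0,0,0],1],[[0,0,0],1],[[0,0,0],1],[[0,0,0],1],[[0,0,0],1],[[0,0,0],1],[[0,0,0],1],[[0,0,0],1],[[0,0,0],1],[[0,0,0],1],[[0,0,0],1],[[0,0,0],1],[[0,0,0],1],[[0,0,0],1],[[0,0,0],1],[[0,0,0],1],[[0,0,0],0.4],[[0,0,0],0],[[0,0,0],0]], fingers=0.34)

```text
time_s: 11.67
tcp_pos: [0.4759, -0.4053, 0.1721]
eef_rot: [73.2, 89.9, 152.9]
contact_force: [-0.3, -0.3, 1.0]
gripper_width: 0.0576
```

Call:
step_arm(steps=[[[0,0.4,0.5],0],[[0,0,1],0],[[0,0,1],0],[[0,0,1],0],[[0,0,1],0],[[0,0,1],0],[[0,0,1],0],[[0,0,1],0],[[0,0,1],0],[[0,0,1],0],[[0,0,1],0],[[0,0,0.7],0],[[0,0,0],0],[[0,0,0],0]])

```text
time_s: 12.83
tcp_pos: [0.5091, -0.1833, 0.1729]
eef_rot: [104.1, 90.0, -176.2]
contact_force: [0.4, -0.4, -0.3]
gripper_width: 0.0578
```

```bash
python3 - <<'E'
from h import *
togob(-.03,-.165,.04,169.44)
m=camera_model("wrist");im=capture("wrist");cv2.imwrite("pics/wrist6.png",im)
print(proj(m,[b2w(-.03,-.165,.018),b2w(.0099,-.1465,.027),b2w(-.0864,-.128,.027)]))
E
```

```text
t 12.83 board [ -30.1 -166.9] z 0.1729 F [ 0.4 -0.4 -0.3] j [  1.  11. -22.   0. -56. -11.] turn units 0.044 shift after turn [ 6.643 -0.007  0.097] toolyz in board [[-1.0, 0.0], [0.0, 1.0]]
[[254.54554364 181.63925707]
 [213.40868533 202.25480949]
 [311.34431308 220.37774723]]
```

View pics/wrist6.png

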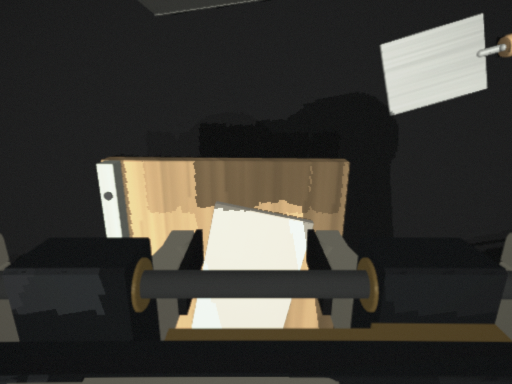

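Call:
step_arm(steps=[[[0.7,0,0],0],[[1,0,0],0],[[1,0,0],0],[[1,0,0],0],[[1,0,0],0],[[1,0,0],0],[[0.5,0,0],0],[[0.4,0,0],0],[[0,0,0],0],[[0,0,0],0],[[0,0,0],0]])

```text
time_s: 13.8
tcp_pos: [0.5099, -0.184, 0.0419]
eef_rot: [-86.8, 89.9, -7.3]
contact_force: [1.0, -0.3, 0.6]
gripper_width: 0.0578
```

Call:
step_arm(steps=[[[0,0,0.3],0],[[0,0,0.3],0],[[0,0,0.3],0],[[0,0,0.3],0],[[0,0,0.3],0],[[0,0,0.3],0],[[0,0,0.3],0],[[0,0,0.3],0],[[0,0,0.4],0],[[0,0,0.4],0],[[0,0,0.4],0],[[0,0,0.4],0],[[0,0,0.4],0],[[0,0,0.4],0],[[0,0,0.3],0],[[0,0,0.2],0],[[0,0,0],0]])

```text
time_s: 15.22
tcp_pos: [0.528, -0.0785, 0.0408]
eef_rot: [103.9, 89.9, -176.5]
contact_force: [-0.6, -1.4, 2.3]
gripper_width: 0.058
```

```bash
python3 - <<'E'
from h import *
togob(-.03,0,.04,169.44)
im=capture("wrist");cv2.imwrite("pics/wrist7.png",im)
im=capture("top");cv2.imwrite("pics/top7.png",cv2.resize(im[115:250,140:360],None,fx=3.6,fy=3.6))
im=capture("scene");cv2.imwrite("pics/scene7.png",cv2.resize(im[140:300,160:350],None,fx=3.6,fy=3.6))
E
```

```text
t 15.22 board [-30.8 -60.5] z 0.0408 F [-0.6 -1.4  2.3] j [ 13.  20. -31.  -0. -39. -23.] turn units 0.024 shift after turn [ 0.038 -0.038  3.025] toolyz in board [[-1.0, 0.0], [0.0, 1.0]]
```

View pics/scene7.png

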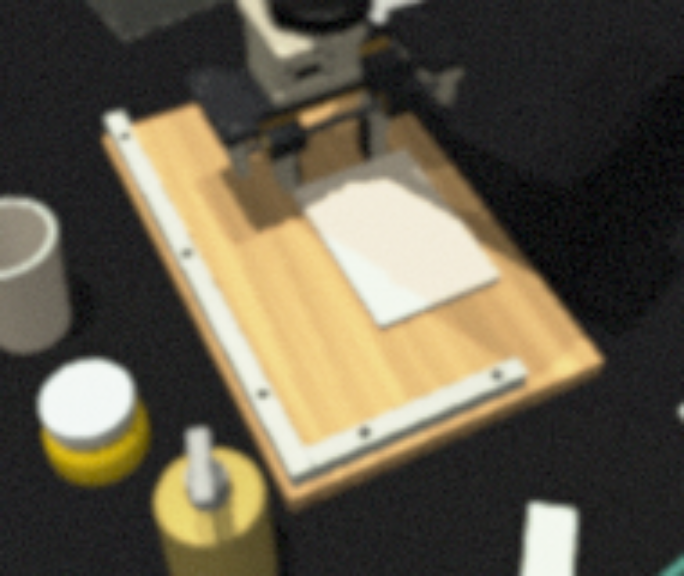

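View pics/top7.png

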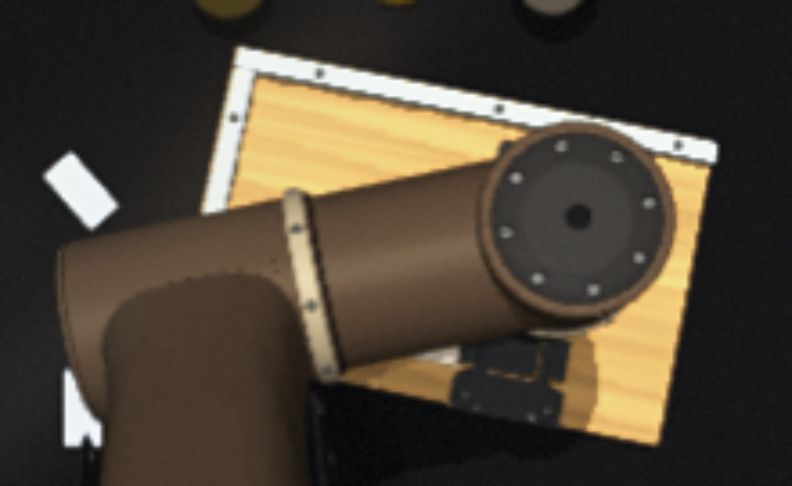

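View pics/wrist7.png

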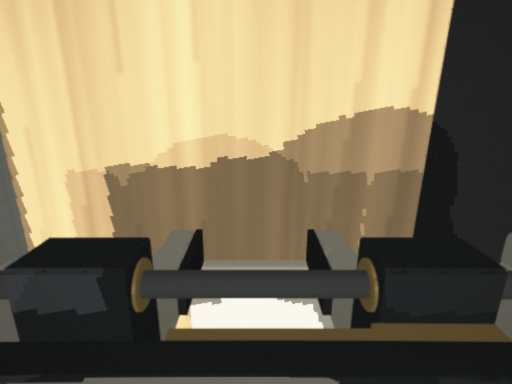

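```bash
python3 - <<'E'
from h import *
m=camera_model("scene")
w=ray(m,np.array([(383,325),(498,273),(405,152),(296,196)])/3.6+[160,140],.027)
print(np.round(w2b(w)*1e3,1))
w=ray(m,np.array([(298,470),(108,115),(525,362)])/3.6+[160,140],.036); print(np.round(w2b(w)*1e3,1))
E
```

```text
[[  4.2 102.8]
 [-92.6  99.2]
 [-91.5 -43.7]
 [  6.6 -40. ]]
[[ 108.4  186.4]
 [ 108.6 -186.6]
 [ -64.   181.2]]
```

Call:
step_arm(steps=[[[0,0,-0.2],0],[[0,0.35,0],0],[[0,0,0.2],0],[[0,0,0.3],0],[[0,0,0.3],0],[[0,0,0.3],0],[[0,0,0.3],0],[[0,0,0.3],0],[[0,0,0.3],0],[[0,0,0.3],0],[[0,0,0.3],0],[[0,0,0.2],0],[[0,0,0.2],0],[[0,0,0.2],0],[[0,0,0.15],0],[[0,0,0],0],[[0,0,0],0]])

```text
time_s: 16.78
tcp_pos: [0.5333, -0.016, 0.0411]
eef_rot: [-53.1, 90.0, 26.5]
contact_force: [0.5, 0.7, -0.3]
gripper_width: 0.0577
```

```bash
python3 - <<'E'
from h import *
togob(-.037,.005,.04,169.44)
im=capture("scene");cv2.imwrite("pics/scene8.png",cv2.resize(im[140:300,160:350],None,fx=3.6,fy=3.6))
E
```

```text
t 16.78 board [-37.    1.9] z 0.0411 F [ 0.5  0.7 -0.3] j [ 19.  20. -31.  -0. -38. -30.] turn units 0.018 shift after turn [ 0.054 -0.001  0.153] toolyz in board [[-1.0, 0.0], [0.0, 1.0]]
```

View pics/scene8.png

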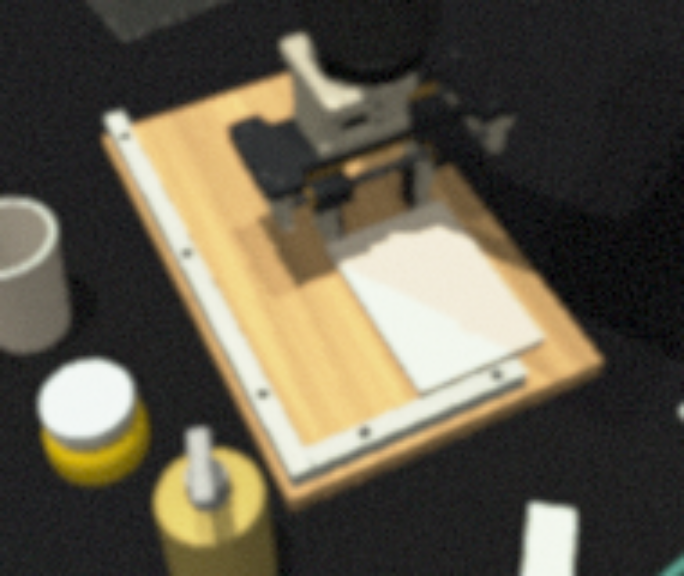

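Call:
step_arm(steps=[[[0,0,-0.5],0],[[-0.5,0,-0.3],0],[[-1,0,0],0],[[-1,0,0],0],[[-0.5,0,0],0],[[0,0,0],0]])

```text
time_s: 17.33
tcp_pos: [0.5316, -0.0323, 0.104]
eef_rot: [-67.1, 89.7, 12.4]
contact_force: [0.4, 0.3, -0.2]
gripper_width: 0.0574
```

Call:
step_arm(steps=[[[0,0,0],-1],[[0,0,0],-1],[[0,0,0],-1],[[0,0,0],-1],[[0,0,0],-1],[[0,0,0],-1],[[0,0,0],-1],[[0,0,0],-1],[[0,0,0],-1],[[0,0,0],-1],[[0,0,0],-1],[[0,0,0],-1],[[0,0,0],-1],[[0,0,0],-1],[[0,0,0],-1],[[0,0,0],0],[[0,0,0],0]], fingers=0.2)

```text
time_s: 18.75
tcp_pos: [0.5297, -0.0323, 0.1007]
eef_rot: [13.0, 90.0, -177.7]
contact_force: [-0.4, 0.4, 0.2]
gripper_width: 0.0704
```

```bash
python3 - <<'E'
from h import *
togob(-.115,.088,.1,-100.56)
m=camera_model("wrist");im=capture("wrist");cv2.imwrite("pics/wrist9.png",im)
E
```

```text
t 18.75 board [-37.6 -14.8] z 0.1007 F [-0.4  0.4  0.2] j [ 18.  15. -28.  -0. -46.  62.] turn units -0.018 shift after turn [ 0.035 -5.139  3.873] toolyz in board [[-0.0, -1.0], [-1.0, 0.0]]
```

View pics/wrist9.png

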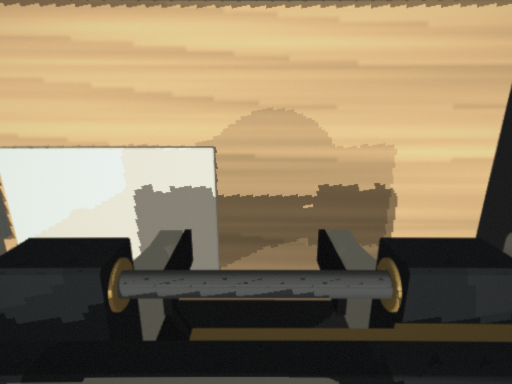

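Call:
step_arm(steps=[[[0,-0.6,1],0],[[0,-1,1],0],[[0,-1,1],0],[[0,-1,0.87],0],[[0,-1,0],0],[[0,-0.54,0],0],[[0,0,0],0],[[0,0,0],0]])

```text
time_s: 19.47
tcp_pos: [0.4727, 0.0833, 0.1008]
eef_rot: [35.3, 90.0, -155.2]
contact_force: [-0.2, -0.5, -0.4]
gripper_width: 0.0702
```

```bash
python3 - <<'E'
from h import *
togob(-.115,.088,.04,-100.56)
m=camera_model("wrist");im=capture("wrist");cv2.imwrite("pics/wrist10.png",im)
E
```

```text
t 19.47 board [-114.8   88.4] z 0.1008 F [-0.2 -0.5 -0.4] j [ 34.  11. -34.  -0. -45.  46.] turn units 0.011 shift after turn [3.041 0.022 0.011] toolyz in board [[-0.0, -1.0], [-1.0, 0.0]]
```

View pics/wrist10.png

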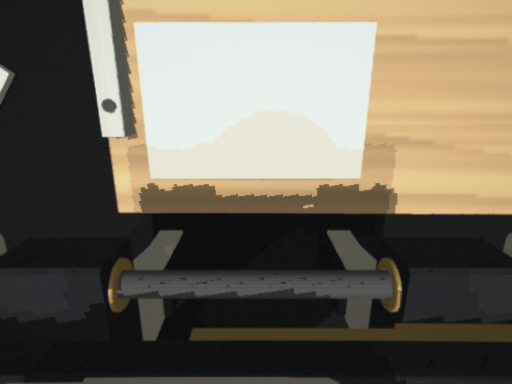

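```bash
python3 - <<'E'
from h import *
m=camera_model("wrist")
w=ray(m,np.array([(135,22),(376,22),(362,179),(149,179)]),.027); print(np.round(w2b(w)*1e3,1))
w=ray(m,np.array([(124,136),(102,136)]),.036); print(np.round(w2b(w)*1e3,1))
E
```

```text
[[  8.  162.2]
 [  8.1  14.8]
 [-91.1  12.8]
 [-91.2 163.8]]
[[-59.9 174. ]
 [-60.  188.2]]
```

Call:
step_arm(steps=[[[0.8,0,0],0],[[1,0,0],0],[[0.8,0,0],0],[[0.42,0,0],0],[[0,0,0],0],[[0,0,0],0]])

```text
time_s: 20.02
tcp_pos: [0.4726, 0.0824, 0.0404]
eef_rot: [50.0, 89.9, -140.5]
contact_force: [-0.3, -0.1, 0.7]
gripper_width: 0.07
```

Call:
step_arm(steps=[[[0,0,-0.3],0],[[0,0,-0.3],0],[[0,0,-0.3],0],[[0,0,-0.3],0],[[0,0,-0.3],0],[[0,0,-0.3],0],[[0,0,-0.3],0],[[0,0,-0.4],0],[[0,0,-0.4],0],[[0,0,-0.4],0],[[0,0,-0.4],0],[[0,0,-0.3],0],[[0,0,-0.3],0],[[0,0,-0.2],0],[[0,0,-0.1],0],[[0,0,0],0],[[0,0,0],0]])

```text
time_s: 21.43
tcp_pos: [0.5635, 0.0661, 0.0411]
eef_rot: [-151.4, 90.0, 18.1]
contact_force: [-2.8, 0.7, 2.7]
gripper_width: 0.0705
```

```bash
python3 - <<'E'
from h import *
togob(-.0095,.088,.04,-100.56)
im=capture("scene");cv2.imwrite("pics/scene11.png",cv2.resize(im[140:300,160:350],None,fx=3.6,fy=3.6))
E
```

```text
t 21.43 board [-22.4  88.1] z 0.0411 F [-2.8  0.7  2.7] j [ 26.  23. -27.   0. -40.  53.] turn units 0.012 shift after turn [ 0.054  0.007 -0.644] toolyz in board [[-0.0, -1.0], [-1.0, 0.0]]
```

View pics/scene11.png

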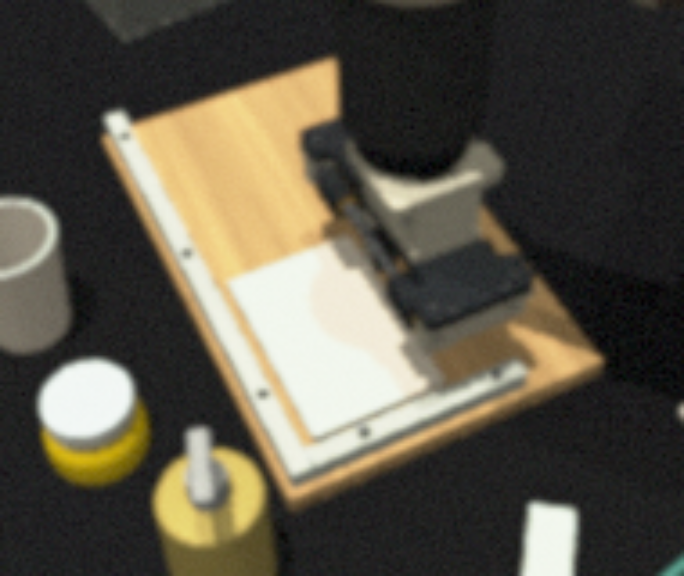

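Call:
step_arm(steps=[[[0,0,-0.2],0],[[0,0,-0.2],0],[[0,0,-0.1],0],[[0,0,-0.1],0],[[0,0,0],0],[[0,0,0],0]])

```text
time_s: 21.98
tcp_pos: [0.574, 0.0641, 0.0408]
eef_rot: [13.7, 89.9, -176.8]
contact_force: [-7.9, 2.6, 8.2]
gripper_width: 0.0702
```

Call:
step_arm(steps=[[[0,0,-0.05],0],[[0,0,-0.05],0],[[0,0,0],0],[[0,0,0],0]])

```text
time_s: 22.32
tcp_pos: [0.5742, 0.0641, 0.0408]
eef_rot: [11.5, 89.8, -179.0]
contact_force: [-15.7, 6.9, 14.3]
gripper_width: 0.0702
```

Call:
step_arm(steps=[[[0,0,0.1],0],[[0,0,0.3],0],[[0,0,0.6],0],[[-0.5,0,0.6],0],[[-1,0,0.5],0],[[-1,0,0.5],0],[[-1,0,0.5],0],[[-0.5,0,0.5],0],[[0,0,0],0],[[0,0,0],0]])

```text
time_s: 23.15
tcp_pos: [0.5066, 0.0773, 0.1214]
eef_rot: [-140.8, 89.8, 28.8]
contact_force: [-0.2, -0.5, -0.5]
gripper_width: 0.0705
```

```bash
python3 - <<'E'
from h import *
togob(.05,.0,.1,169.44)
m=camera_model("wrist");im=capture("wrist");cv2.imwrite("pics/wrist12.png",cv2.resize(im,None,fx=1.5,fy=1.5))
E
```

```text
t 23.15 board [-80.4  88.8] z 0.1214 F [-0.2 -0.5 -0.5] j [ 31.  12. -29.   0. -48.  49.] turn units 15.021 shift after turn [ 1.089 -6.517 -4.437] toolyz in board [[-1.0, 0.0], [0.0, 1.0]]
```

View pics/wrist12.png

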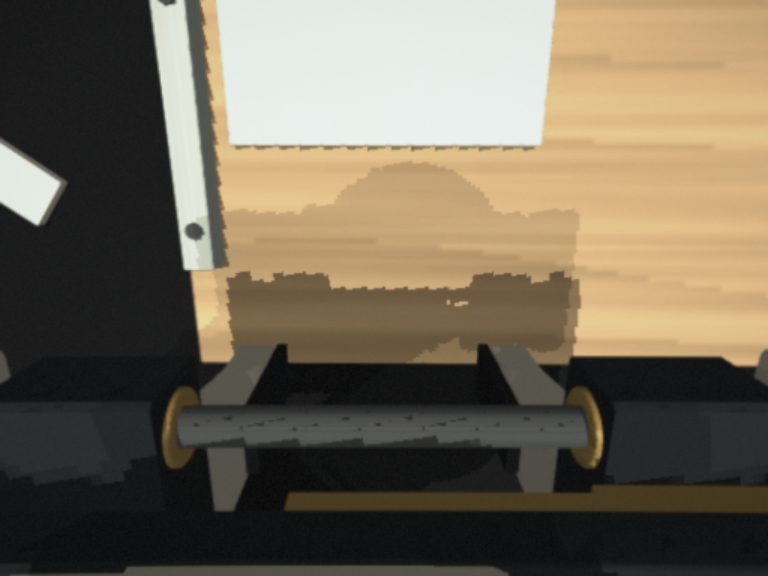

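Call:
step_arm(steps=[[[0,0,0],1],[[0,0,0],1],[[0,0,0],1],[[0,0,0],1],[[0,0,0],1],[[0,0,0],1],[[0,0,0],1],[[0,0,0],1],[[0,0,0],1],[[0,0,0],1],[[0,0,0],1],[[0,0,0],1],[[0,0,0],1],[[0,0,0],1],[[0,0,0],1],[[0,0,0],0],[[0,0,0],0]], fingers=0.5)

```text
time_s: 24.62
tcp_pos: [0.5061, 0.0766, 0.1196]
eef_rot: [131.2, 89.9, -149.1]
contact_force: [-0.6, 0.1, -0.8]
gripper_width: 0.0441
```

Call:
step_arm(steps=[[[0,-0.5,-0.5],0],[[0,-1,-0.8],0],[[0,-1,-0.8],0],[[0,-1,-0.8],0],[[0,-1,-0.8],0],[[0,-1,-0.8],0],[[0,-0.87,-0.7],0],[[0,0,0],0],[[0,0,0],0]])

```text
time_s: 25.37
tcp_pos: [0.6126, -0.0496, 0.1194]
eef_rot: [110.9, 89.9, -169.5]
contact_force: [-0.7, 0.3, -0.2]
gripper_width: 0.0439
```

```bash
python3 - <<'E'
from h import *
togob(.047,-.015,.04,169.44)
m=camera_model("wrist");im=capture("wrist");cv2.imwrite("pics/wrist13.png",cv2.resize(im,None,fx=1.5,fy=1.5))
im=capture("scene");cv2.imwrite("pics/scene13.png",cv2.resize(im[140:300,160:350],None,fx=3.6,fy=3.6))
E
```

```text
t 25.37 board [ 47.1 -16.6] z 0.1194 F [-0.7  0.3 -0.2] j [ 14.  21. -16.  -0. -53. -24.] turn units 0.022 shift after turn [3.969e+00 1.000e-03 8.100e-02] toolyz in board [[-1.0, 0.0], [0.0, 1.0]]
```

View pics/wrist13.png

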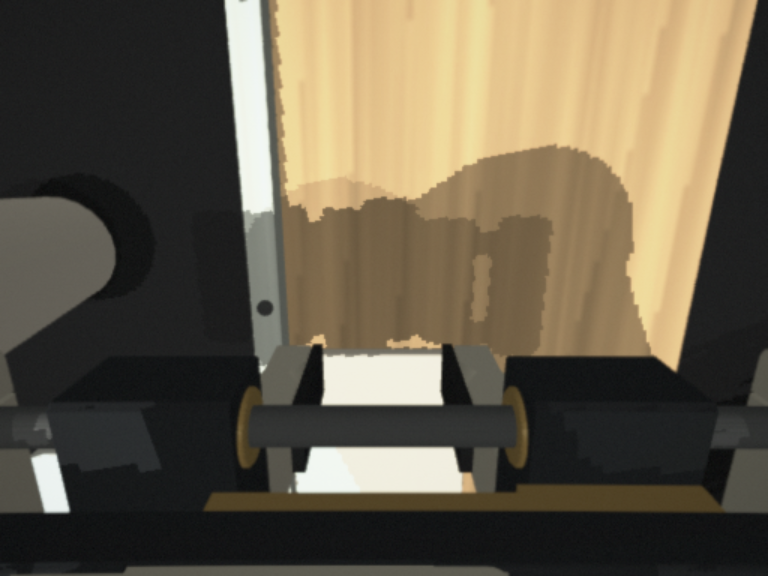

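View pics/scene13.png

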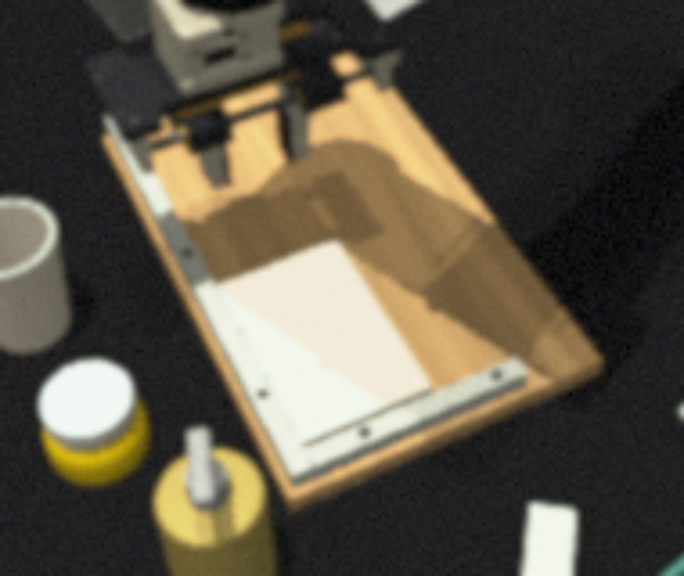

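Call:
step_arm(steps=[[[0.7,0,0],0],[[1,0,0],0],[[1,0,0],0],[[0.8,0,0],0],[[0.45,0,0],0],[[0,0,0],0],[[0,0,0],0]])

```text
time_s: 26.05
tcp_pos: [0.6123, -0.048, 0.0417]
eef_rot: [133.3, 90.0, -147.1]
contact_force: [0.7, 1.2, 0.4]
gripper_width: 0.044
```

Call:
step_arm(steps=[[[0,0,0.2],0],[[0,0,0.2],0],[[0,0,0.2],0],[[0,0,0.15],0],[[0,0,0.15],0],[[0,0,0.1],0],[[0,0,0.1],0],[[0,0,0],0],[[0,0,0],0]])

```text
time_s: 26.8
tcp_pos: [0.6166, -0.0269, 0.0418]
eef_rot: [-80.8, 90.0, -1.2]
contact_force: [0.5, -2.8, 3.0]
gripper_width: 0.044
```

```bash
python3 - <<'E'
from h import *
togob(.047,.008,.04,169.44)
E
```

```text
t 26.8 board [46.9  6.5] z 0.0418 F [ 0.5 -2.8  3. ] j [ 16.  26. -20.   0. -43. -26.] turn units 0.016 shift after turn [ 0.089 -0.006  0.077] toolyz in board [[-1.0, 0.0], [0.0, 1.0]]
```

Call:
step_arm(steps=[[[0,0,0.1],0],[[0,0,0.1],0],[[0,0,0],0],[[0,0,0],0]])

```text
time_s: 27.13
tcp_pos: [0.6172, -0.0229, 0.0417]
eef_rot: [-99.3, 90.0, -19.8]
contact_force: [-0.7, -4.6, 5.2]
gripper_width: 0.0433
```

Call:
step_arm(steps=[[[0,0,0.08],0],[[0,0,0.08],0],[[0,0,0],0],[[0,0,0],0]])

```text
time_s: 27.47
tcp_pos: [0.6172, -0.021, 0.0417]
eef_rot: [149.8, 89.9, -130.7]
contact_force: [-2.3, -9.2, 5.9]
gripper_width: 0.0441
```

Call:
step_arm(steps=[[[0,0,0.06],0],[[0,0,0.06],0],[[0,0,0],0],[[0,0,0],0]])

```text
time_s: 27.8
tcp_pos: [0.617, -0.0206, 0.0417]
eef_rot: [151.9, 89.8, -128.6]
contact_force: [-0.6, -18.4, 7.0]
gripper_width: 0.0436
```

```bash
python3 - <<'E'
from h import *
togob(.047,.008,.04,169.44)
im=capture("scene");cv2.imwrite("pics/scene14.png",cv2.resize(im[140:300,160:350],None,fx=3.6,fy=3.6,interpolation=cv2.INTER_CUBIC))
E
```

```text
t 27.8 board [46.2 12.8] z 0.0417 F [ -0.6 -18.4   7. ] j [ 16.  27. -20.   0. -44. -27.] turn units 0.009 shift after turn [ 0.087 -0.041 -0.239] toolyz in board [[-1.0, 0.0], [0.0, 1.0]]
```

View pics/scene14.png

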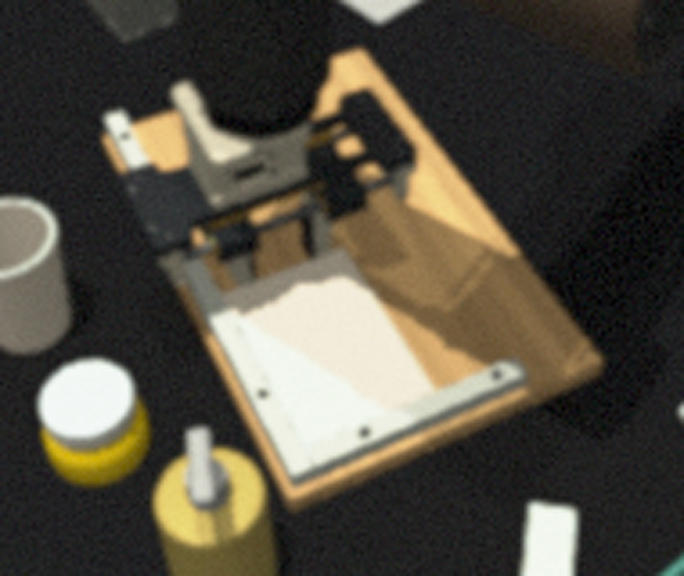

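Call:
step_arm(steps=[[[0,0,-0.1],0],[[0,0,-0.3],0],[[0,0,-0.6],0],[[-0.6,0,-0.5],0],[[-1,0,0],0],[[-1,0,0],0],[[-1,0,0],0],[[-0.5,0,0],0],[[0,0,0],0]])

```text
time_s: 28.6
tcp_pos: [0.6142, -0.047, 0.1268]
eef_rot: [-68.5, 89.7, 11.0]
contact_force: [-0.0, 0.1, 1.1]
gripper_width: 0.0439
```

Call:
step_arm(steps=[[[0,0.6,0],-1],[[0,0,0],-1],[[0,0,0],-1],[[0,0,0],-1],[[0,0,0],-1],[[0,0,0],-1],[[0,0,0],-1],[[0,0,0],-1],[[0,0,0],-1],[[0,0,0],-1],[[0,0,0],-1],[[0,0,0],-1],[[0,0,0],-1],[[0,0,0],-1],[[0,0,0],-1],[[0,0,0],0],[[0,0,0],0]], fingers=0.2)

```text
time_s: 30.02
tcp_pos: [0.6004, -0.0449, 0.1228]
eef_rot: [9.0, 89.9, 178.4]
contact_force: [0.1, -0.0, 0.0]
gripper_width: 0.0699
```

```bash
python3 - <<'E'
from h import *
togob(-.04,.095,.12,-100.56)
E
```

```text
t 30.02 board [ 34.3 -14.1] z 0.1228 F [ 0.1 -0.   0. ] j [ 14.  20. -18.  -0. -52.  65.] turn units -0.017 shift after turn [ 0.144 -5.457  3.713] toolyz in board [[-0.0, -1.0], [-1.0, 0.0]]
```

Call:
step_arm(steps=[[[-0.5,-0.6,0.6],0],[[-0.8,-1,0.6],0],[[-0.8,-1,0.6],0],[[-0.8,-1,0.6],0],[[-0.8,-1,0.6],0],[[-0.3,-0.85,0.2],0],[[0,0,0],0],[[0,0,0],0]])

```text
time_s: 30.68
tcp_pos: [0.5576, 0.0749, 0.2037]
eef_rot: [-121.9, 90.0, 47.5]
contact_force: [0.7, -0.6, -0.6]
gripper_width: 0.0703
```

```bash
python3 - <<'E'
from h import *
togob(-.04,.095,.04,-100.56)
m=camera_model("wrist");im=capture("wrist");cv2.imwrite("pics/wrist15.png",cv2.resize(im,None,fx=1.5,fy=1.5,interpolation=cv2.INTER_CUBIC))
E
```

```text
t 30.68 board [-29.7  95.8] z 0.2037 F [ 0.7 -0.6 -0.6] j [ 28.  12. -17.  -0. -61.  52.] turn units 0.005 shift after turn [8.187 0.044 0.518] toolyz in board [[-0.0, -1.0], [-1.0, 0.0]]
```

View pics/wrist15.png

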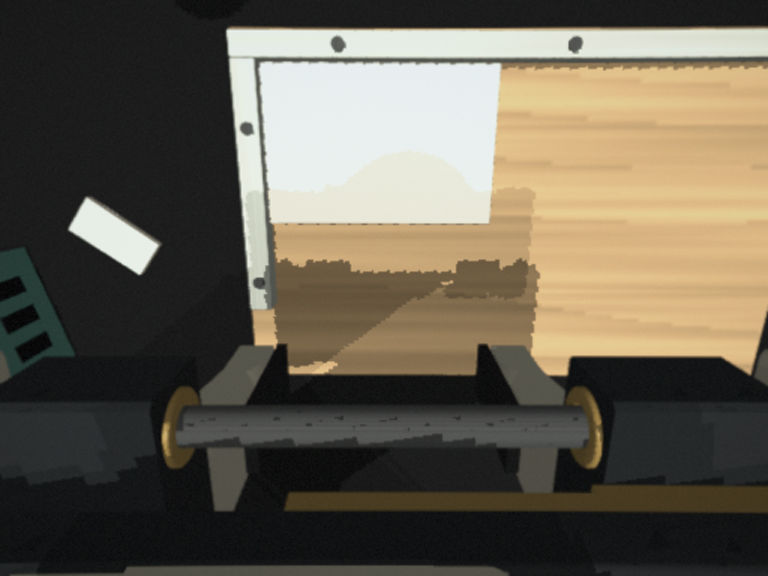

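```bash
python3 - <<'E'
from h import *
m=camera_model("wrist"); im=capture("wrist"); g=cv2.cvtColor(im,cv2.COLOR_BGR2HSV)
def cross(pts_along,axis,lo,hi,thr=60):  # saturation crossing
    out=[]
    for a in pts_along:
        l=(g[lo:hi,a,1] if axis=='v' else g[a,lo:hi,1]).astype(float)
        i=np.argmax(l>thr)
        if i>0: f=(thr-l[i-1])/(l[i]-l[i-1]); v=lo+i-1+f; out.append((a,v) if axis=='v' else (v,a))
    return np.array(out)
b=cross(range(190,320,5),'v',120,165); r=cross(range(50,120,4),'h',310,345); f=cross(range(350,480,6),'v',22,60)
for n,p,z,ax in (('tile -x edge',b,.027,1),('tile -y edge',r,.027,0),('fence inner top',f,.036,1)):
    w=w2b(ray(m,p,z))*1e3; k=np.polyfit(w[:,ax],w[:,1-ax],1); res=w[:,1-ax]-np.polyval(k,w[:,ax]); ok=abs(res)<2
    k=np.polyfit(w[ok,ax],w[ok,1-ax],1); print(n,'slope',k[0].round(4),'mean',w[ok,1-ax].mean().round(2),ok.sum(),len(ok))
w=w2b(ray(m,np.array([(257,60),(251,308)])/1.5,.036))*1e3; print('stop inner',w)
E
```

```text
tile -x edge slope -0.0003 mean -1.29 26 26
tile -y edge slope -0.0038 mean 23.75 18 18
fence inner top slope 0.0033 mean 96.76 22 22
stop inner [[ 97.44211005 170.49960661]
 [-59.56543671 187.29510227]]
```

```bash
python3 - <<'E'
from h import *
m=camera_model("wrist")
w=w2b(ray(m,np.array([(256,62),(274,306)])/1.5,.036))*1e3; print('stop inner top edge',w)
im=capture("scene");cv2.imwrite("pics/scene16.png",im)
E
```

```text
stop inner top edge [[ 96.25935906 170.47205463]
 [-58.01149483 170.52605436]]
```

View pics/scene16.png

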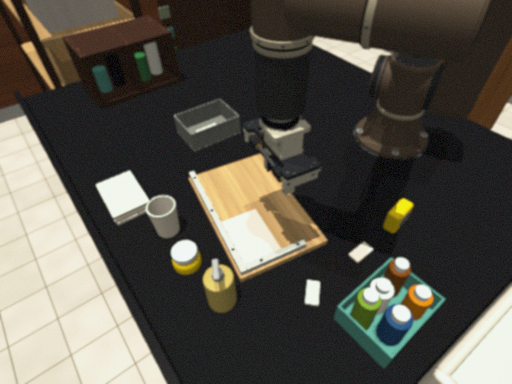

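```bash
python3 - <<'E'
from h import *
togo(None)
close_job()
E
```

```text
t 30.83 pos [0.5574 0.0734 0.2027] ydir -100.57 tilt x [-0.001 -0.001 -1.   ] j [ 27.4  11.9 -17.2  -0.  -61.   52. ] F [-0.9  0.1 -0.3] w 0.0699
the job is handed in; nothing more can be done
```

The offcut is in the scrap tub and the tile is seated in the corner of the stops. I handed the job in at about 31 s of the 72 s allowed.

- **Offcut:** I picked up the 80 × 40 mm strip on the board, not the two smaller strips lying on the counter. I released it inside the tub, and the wrist picture taken right after shows it lying flat there.
- **Tile:** I pushed it with the open fingers, first towards the end stop, then onto the long fence until the wrist force read about 16 N. The last push went onto the end stop and reached about 18 N.

**Last checks**
- The last wrist and scene pictures show no wood between the tile and either stop. The tile edges are square to the fence within about 0.004 rad.
- The wrist-camera distances from the stops to the tile's opposite edges read 98 and 147 mm instead of 100 and 150. Both are about 2% short. I took that as camera scale error, because a real gap would make them read long, so this camera did not confirm the fit to the millimetre.
- In the last scene picture the bystanders look untouched by eye; I did not measure their positions.
- At hand-in the gripper was about 0.2 m up, clear of everything, and the force readings were at noise level.

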